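# Set the indexing ring of a turning stand to its marker

## Task

Push the upright lever handle of the indexing ring around its arc, with the fingertips or the outside of the fingers and without gripping it, until the lever's pointer points straight at the centre of the cone-shaped marker (not the flat one), and leave it there. Do not touch the freshly turned platter on top of the ring, and leave the tin, the turned box and the chisel where they are.

Things in the scene. Friction and masses are not known exactly. Their poses are not given: they have to be found in the camera images.
- ring (a joint): Turn of the indexing ring on its stand, rad; 0 = lever at the middle of the scale, positive = counter-clockwise seen from above, stops at -0.85 and +0.85. The stand is fixed to the bench. The ring turns stiffly about a vertical axis (about 2 N of push at the handle) and stays where it is left.
- ring_centre (a point): Point on the ring's vertical axis, 25 mm above the bench; its z axis is up and its -x axis points along the lever to the pointer (it turns with the ring). The ring is a steel disc of radius 60 mm, its top 30 mm above the bench, with a chuck of radius 41 mm on it. Below lies a fixed steel scale plate, 9 mm thick, a sector reaching 212 mm from the axis, with dark engraved lines.
- pointer_tip (a point): Pointed end of the dark steel lever bar, 156 mm from the ring's axis and 25 mm above the bench. The bar is 12 mm wide, 10 mm high (20 to 30 mm above the bench), and runs straight out from the axis under the handle to this tip.
- handle (a point): Point on the axis of the upright round wooden handle on the lever, 122 mm from the ring's axis and 90 mm above the bench. The handle is 22 mm in diameter and stands from 40 to 125 mm above the bench, on a 14 mm brass neck.
- cone_marker_mid (a point): Middle of the cone-shaped dark steel marker, 18 mm above its foot. The cone is 28 mm across the foot, 36 mm high, its tip 45 mm above the bench; it sits fast on the scale plate, 170 to 195 mm from the ring's axis, 0.4 to 0.75 rad to one side or the other of the middle of the scale.
- flat_marker: Flat round dark steel marker, 28 mm across, 8 mm high, fast on the scale plate on the other side of the middle; origin at the centre of its underside. Not the target.
- tin: Loose round metal tin, 68 mm across, 55 mm high, standing on the bench at one side of the stand; origin at the centre of its underside. To be left alone.
- box: Loose turned box of dark wood with a finial, 58 mm across, 74 mm high, standing on the bench at the other side of the stand; origin at the centre of its underside. To be left alone.
- chisel: Loose chisel lying on the bench on the far side of the stand, along its own x axis: wooden handle 24 mm square from x = -125 to +5 mm, blade to x = +125 mm, 24 mm high; origin on its underside at the handle's blade end. To be left alone.
- platter: The freshly turned stepped wooden platter, 140 mm across and 31 mm high, on top of the ring; origin at the centre of its underside, 68 mm above the bench, on the axis. It turns with the ring. Not to be touched.

How it is judged (in metres and radians):
At the end, for the whole second after the job is handed in: The line of the lever, from the ring's axis through the pointer, passes within 5 mm of the cone marker's centre (about 1.6 degrees), the ring is at rest, and the tin, box and chisel are within 15 mm of where they were (y of cone_marker_mid in the frame of ring_centre between -0.005 and 0.005 m and velocity of joint ring between -0.02 and 0.02 rad/s and distance of each of tin, box, chisel from where it was at the start of the episode below 0.015 m); the robot touches nothing.
It fails at once if the lever handle is taken between the fingers (the grasp point comes within 9 mm of the axis of the handle, below its top) (horizontal distance between the grasp point and handle below 0.009 m and height (world z) of the grasp point below 0.135 m).
It fails at once if the platter is touched by the robot (contact force between any of the fingers, the arm and platter above 0.5 N).
It fails at once if the tin is pushed away or lifted (distance of tin from where it was at the start of the episode above 0.015 m).
It fails at once if the turned box is pushed away or lifted (distance of box from where it was at the start of the episode above 0.015 m).
It fails at once if the chisel is pushed away or lifted (distance of chisel from where it was at the start of the episode above 0.015 m).
It also fails if it takes over 43 s, if anything falls off the work surface, if the arm or the gripper's body presses on something with over 40 N, if the wrist force passes 120 N, or if a joint passes its speed limit or range.

## Robot

A 7-joint arm with a two-finger parallel gripper is mounted at the origin on the work surface. World frame = base frame: x ahead of the robot, y to its left, z up, the work surface at z = 0. Lengths are in m, angles in degrees, forces in N, time in s.
With the tool pointing down it reaches from about 0.425 to 0.875 m from the base axis. Payload 4.7 kg.
Tool frame: the origin (TCP) lies on the centre line of the jaws, within the pads' length; the fingertips stand 19 mm ahead of it and the grasp point (between the pads) is the TCP; z points along the fingers, y is the line along which they close (so a half turn about z gives the same grasp; the last joint's range is limited). The gripper opens to 87 mm and grips with 3 to 60 N. Pads are 19 mm wide; open, the fingers measure 117 mm over their backs; the gripper's body (75 mm by 190 mm) begins 51 mm behind the grasp point.
Start: joints at [0.808, 18.392, -4.016, 83.108, 1.295, 78.541, -3.26], TCP at [0.65, -0, 0.242] pointing down, gripper open.
Joint ranges: [-163.93, 163.93], [-17.29, 119.83], [-79.2, 71.16], [3.27, 140.29], [-89.18, 269.18], [5.43, 117.66], [-154.24, 154.24]. Speed limits (degrees/s): [147.25, 147.25, 180, 180, 180, 180, 180].

## Interface

Orientations are given as [roll, pitch, yaw] about the fixed x, y, z axes, in that order (R = Rz(yaw) Ry(pitch) Rx(roll)).
In Python, from cell import env, imaging gives the robot as it stands.
- The arm moves only by the shell command python3 -m crank 'ROWS' [OPENING] [FORCE]. ROWS is JSON, a list of rows, each an object of numbers: "x", "y", "z": the shift along the tool's x, y, z in m; "turn": the turn about the tool's z in rad. In form: [{"x": .., "y": .., "z": .., "turn": ..}, ...]. A call has 1 to 12 rows; each row is the pose to reach, as a shift and turn from the pose commanded when the call began, along the tool's axes at that moment; what a row does not reach only later rows make up. A row lasts 1/8 s, in which the tool goes at most 62.5 mm and 10.7 degrees, less where a joint would pass 70% of its speed; a pose out of reach is approached as far as the arm can. A call with a gripper value outside its range is refused whole. OPENING is the finger opening in m, from 0 to 0.087, set as the call begins (- or left out, the last holds). The fingers move at their own pace and stop on an object; FORCE is the grip in N (left out, the last holds). Time passes only in rows, so rows that repeat a pose let the fingers close. It gives the time, the measured TCP pose, the force, the opening and the grip force at its end, in the units of the state.
- env.get_obs(): the state, without advancing time (a new reading comes with each control period).
- imaging.read_camera(name): name is "scene" or "side" or "wrist"; returns the picture (400x640x3 uint8, red, green, blue); there is no depth.
- imaging.get_calibration(name): a dict with "camera_matrix" (3x3 intrinsics, pixels), "position" and "attitude" of the camera in the world. Camera axes: x right, y up, looking along -z (the intrinsics and any distortion apply to the point x, -y, -z); pixel columns grow to the right and rows downward; lengths in m; the calibration is good to about 2 mm. A picture is of the moment at which its call begins: read the wrist's pose just before it. get_calibration takes no time and is no camera call; for the wrist camera it gives the pose at the moment of the call.
- env.sign_off(): hands the job in; it is judged then, once.
The state is a dict: "time_s": time; "qpos": joint angles; "joint_velocities": joint speeds; "effort": joint torques, N m; "tool_pos": TCP position; "tool_rot": TCP orientation; "force": force on the tool from outside, world axes, zero at the start; "wrist_torque": the same for the moment, N m; "grip_width": finger opening in m; "grasp_force": force on a finger pad.
Only numpy, scipy, OpenCV 4.12 (cv2) and the standard library are available. Lean on these libraries where they do the work, as an engineer would, in place of code of your own. Each camera call takes 0.05 s, during which the arm holds its last target. There are 200 camera calls.

## Working session

There is one attempt and no reset: what is moved stays moved. The work goes in short steps, Python scripts to look and compute and a shell command to move; the robot and the scene stay as the last step left them, time stands still between calls to the robot, and variables do not carry over. Pictures are saved under pics/ and viewed, at most 10 in all, crops included, and the job is handed in when it is done.

```bash
mkdir -p pics; cat > h.py <<'E'
import numpy as np,cv2
from cell import env,imaging
def ray(c,u,v):
    K=np.array(c["camera_matrix"]);p=np.linalg.solve(K,[u,v,1.])
    from scipy.spatial.transform import Rotation as R
    a=np.array(c["attitude"],float)
    M=a if a.shape==(3,3) else R.from_euler('xyz',a,degrees=True).as_matrix()
    return np.array(c["position"]),M@np.array([p[0],-p[1],-p[2]])
def plane(c,u,v,z):
    o,d=ray(c,u,v);return o+d*(z-o[2])/d[2]
E
python3 - <<'E'
from h import *
for n in("scene","side"):
    im=imaging.read_camera(n);cv2.imwrite(f"pics/{n}0.png",im[:,:,::-1]);print(imaging.get_calibration(n))
o=env.get_obs();print(o["tool_pos"],o["tool_rot"],o["time_s"])
E
```

```text
{'camera_matrix': array([[512.18482538,   0.        , 323.65858561],
       [  0.        , 512.18482538, 204.65277504],
       [  0.        ,   0.        ,   1.        ]]), 'position': array([ 1.1957417 , -0.55346669,  0.68264083]), 'attitude': array([54.44364967,  0.57774902, 43.15341443])}
{'camera_matrix': array([[376.25686841,   0.        , 320.28955262],
       [  0.        , 376.25686841, 195.43676191],
       [  0.        ,   0.        ,   1.        ]]), 'position': array([ 0.29545333, -0.34428073,  0.55345504]), 'attitude': array([ 45.52413574,  -0.43182883, -41.20864023])}
[ 6.49520498e-01 -2.43000588e-05  2.40563442e-01] [-1.79899580e+02  5.22186420e-03  9.00041164e+01] 0.1
```

View pics/scene0.png

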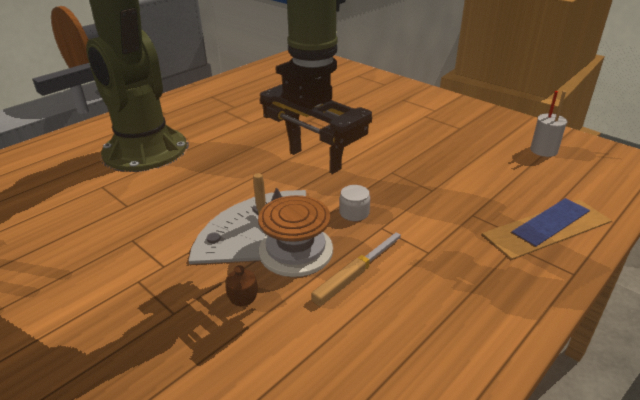

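View pics/side0.png

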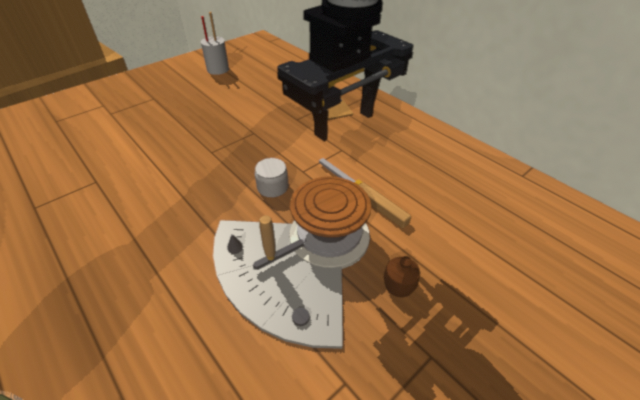

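Scene view: the handle is at (259,190), the cone behind it at (277,194), the flat marker at (213,238), the tin at (354,203), the box at (241,285), and the chisel at (355,270). Side view: the pointer tip is at about (257,265), handle top (266,219), cone (235,243), flat marker (301,316), and platter (330,205). I'll enlarge the side view and get the platter and cone from masks.

```bash
python3 - <<'E'
from h import *
im=cv2.imread("pics/side0.png")
cv2.imwrite("pics/sidecrop.png",cv2.resize(im[170:360,200:430],None,fx=3.4,fy=3.1,interpolation=cv2.INTER_CUBIC)[:600,:800])
s=cv2.imread("pics/scene0.png")
cv2.imwrite("pics/scenecrop.png",cv2.resize(s[165:305,180:380],None,fx=4,fy=4,interpolation=cv2.INTER_CUBIC))
c=imaging.get_calibration("side")
for n,u,v,z in[("tip",257,265,.025),("handletop",265.5,219,.125),("conetip",235,234,.045),("flat",301,315,.017),("plat",331,200,.099),("tin",271,167,.055),("box",403,262,.07)]:print(n,plane(c,u,v,z).round(4))
E
```

```text
tip [0.4621 0.0018 0.025 ]
handletop [ 0.4883 -0.0021  0.125 ]
conetip [0.4637 0.0677 0.045 ]
flat [ 0.4632 -0.1139  0.017 ]
plat [ 0.6095 -0.0186  0.099 ]
tin [0.6111 0.1635 0.055 ]
box [ 0.6227 -0.1717  0.07  ]
```

View pics/sidecrop.png

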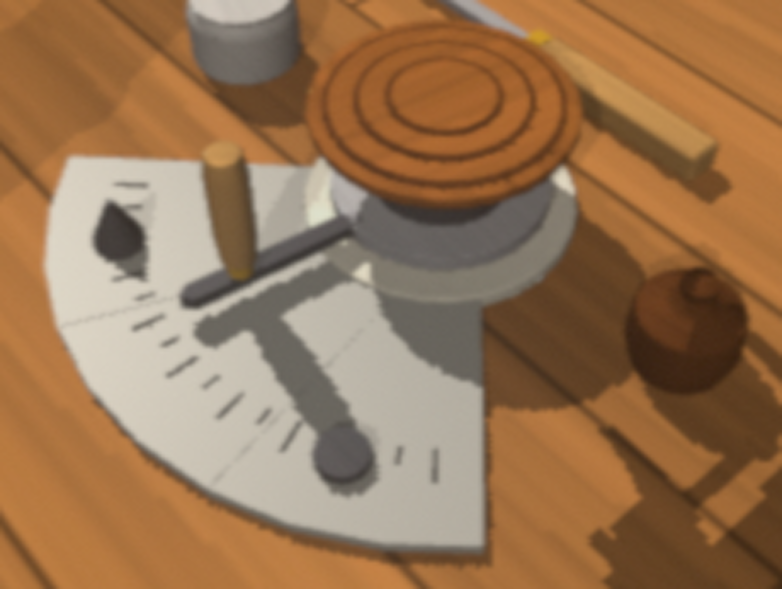

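View pics/scenecrop.png

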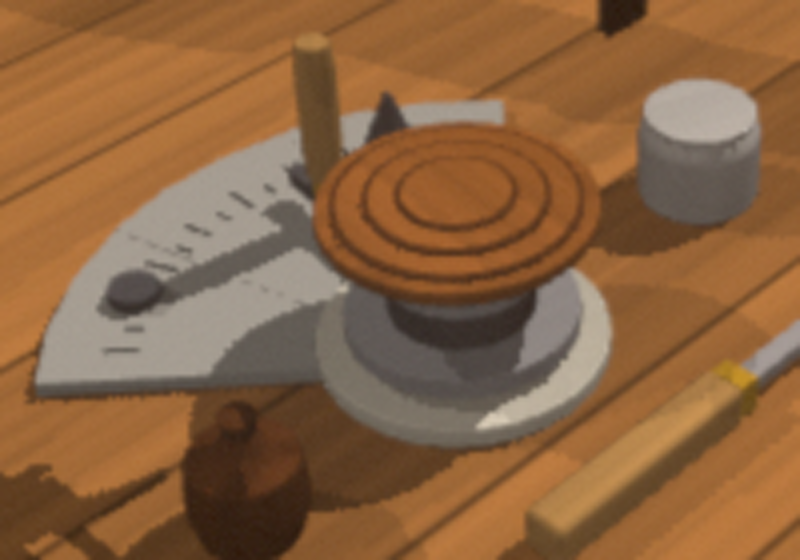

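The crops show, in side-view pixels, platter centre (330.9,200.6), cone tip (232.4,235.5), handle top (265.6,219) and pointer tip (255.3,266.1). In the scene view the platter centre is (294.2,213), cone tip (276.5,188.2) and handle top (258,175.2). Next I'll triangulate and check the results against the known sizes.

```bash
python3 - <<'E'
from h import *
a=imaging.get_calibration("side");b=imaging.get_calibration("scene")
def tri(p,q):
    A=0;B=0
    for c,(u,v) in((a,p),(b,q)):
        o,d=ray(c,u,v);d/=np.linalg.norm(d);P=np.eye(3)-np.outer(d,d);A=A+P;B=B+P@o
    return np.linalg.solve(A,B)
P={}
for n,p,q,z in[("plat",(330.9,200.6),(294.2,213),.099),("cone",(232.4,235.5),(276.5,188.2),.045),("handle",(265.6,219),(258,175.2),.125),("flat",(301,315),(213.5,237.5),.017),("tin",(271,167),(355,193),.055)]:
    P[n]=tri(p,q);print(n,P[n].round(4),plane(a,*p,z).round(4),plane(b,*q,z).round(4))
    P[n]=(plane(a,*p,z)+plane(b,*q,z))/2
c=P["plat"];tip=plane(a,255.3,266.1,.025)
print(tip.round(4))
for n,x in list(P.items())+[("tip",tip)]:
    d=x-c;print(n,x.round(4),"r",np.hypot(*d[:2]).round(4),"ang",np.degrees(np.arctan2(-d[1],-d[0])).round(2))
E
```

```text
plat [ 0.609  -0.0189  0.098 ] [ 0.6084 -0.0195  0.099 ] [ 0.61   -0.0199  0.099 ]
cone [0.4587 0.0683 0.0445] [0.4585 0.0677 0.045 ] [0.4591 0.068  0.045 ]
handle [ 0.4882 -0.0027  0.1251] [ 0.4884 -0.0022  0.125 ] [ 0.4882 -0.003   0.125 ]
flat [ 0.4635 -0.114   0.0152] [ 0.4632 -0.1139  0.017 ] [ 0.4658 -0.1162  0.017 ]
tin [0.6105 0.162  0.0551] [0.6111 0.1635 0.055 ] [0.6111 0.1605 0.055 ]
[0.4587 0.0018 0.025 ]
plat [ 0.6092 -0.0197  0.099 ] r 0.0 ang -180.0
cone [0.4588 0.0679 0.045 ] r 0.174 ang -30.22
handle [ 0.4883 -0.0026  0.125 ] r 0.1221 ang -8.06
flat [ 0.4645 -0.115   0.017 ] r 0.1732 ang 33.37
tin [0.6111 0.162  0.055 ] r 0.1817 ang -90.6
tip [0.4587 0.0018 0.025 ] r 0.152 ang -8.15
```

Checks agree: handle radius is 122 mm, cone radius 174 mm and the heights match. The lever is at 8° and the cone at 30.2°, both towards +y. The tool axes are x=+Y, y=+X, z=down. I'll close the fingers and come down on the −Y side of the handle.

```bash
python3 -m crank '[{"x":-0.02,"y":-0.04,"z":0},{"x":-0.04,"y":-0.08,"z":0},{"x":-0.055,"y":-0.12,"z":0},{"x":-0.055,"y":-0.16,"z":0},{"x":-0.055,"y":-0.16,"z":0},{"x":-0.055,"y":-0.16,"z":0},{"x":-0.055,"y":-0.16,"z":0.03},{"x":-0.055,"y":-0.16,"z":0.06},{"x":-0.055,"y":-0.16,"z":0.09},{"x":-0.055,"y":-0.16,"z":0.12},{"x":-0.055,"y":-0.16,"z":0.145},{"x":-0.055,"y":-0.16,"z":0.145}]' 0 10
```

```text
invalid input
```

```bash
python3 -m crank '[{"x":-0.02,"y":-0.04,"z":0,"turn":0},{"x":-0.04,"y":-0.08,"z":0,"turn":0},{"x":-0.055,"y":-0.12,"z":0,"turn":0},{"x":-0.055,"y":-0.16,"z":0,"turn":0},{"x":-0.055,"y":-0.16,"z":0,"turn":0},{"x":-0.055,"y":-0.16,"z":0,"turn":0},{"x":-0.055,"y":-0.16,"z":0.03,"turn":0},{"x":-0.055,"y":-0.16,"z":0.06,"turn":0},{"x":-0.055,"y":-0.16,"z":0.09,"turn":0},{"x":-0.055,"y":-0.16,"z":0.12,"turn":0},{"x":-0.055,"y":-0.16,"z":0.145,"turn":0},{"x":-0.055,"y":-0.16,"z":0.145,"turn":0}]' 0 10
```

```text
time_s: 1.6
tool_pos: [0.4891, -0.0546, 0.0944]
tool_rot: [-179.7, -0.0, 90.0]
force: [1.0, -0.1, 1.1]
grip_width: 0.0005
grasp_force: 0.0
```

In place with no contact. I'll push to just short of the target (y≈0.012) first, then look.

```bash
python3 -m crank '[{"x":0.01,"y":0,"z":0,"turn":0},{"x":0.02,"y":0,"z":0,"turn":0},{"x":0.028,"y":0,"z":0,"turn":0},{"x":0.034,"y":0.001,"z":0,"turn":0},{"x":0.04,"y":0.002,"z":0,"turn":0},{"x":0.046,"y":0.003,"z":0,"turn":0},{"x":0.051,"y":0.005,"z":0,"turn":0},{"x":0.056,"y":0.006,"z":0,"turn":0},{"x":0.06,"y":0.007,"z":0,"turn":0},{"x":0.064,"y":0.008,"z":0,"turn":0},{"x":0.067,"y":0.008,"z":0,"turn":0},{"x":0.067,"y":0.008,"z":0,"turn":0}]'
python3 - <<'E'
from h import *
im=imaging.read_camera("side")[:,:,::-1];cv2.imwrite("pics/side1.png",im)
cv2.imwrite("pics/side1c.png",cv2.resize(im[170:360,200:430],None,fx=3.4,fy=3.1,interpolation=cv2.INTER_CUBIC)[:600,:800])
E
```

```text
time_s: 3.1
tool_pos: [0.4984, 0.0125, 0.0968]
tool_rot: [180.0, -0.0, 90.0]
force: [0.3, -0.7, 0.2]
grip_width: 0.0007
grasp_force: 0.4
```

View pics/side1c.png

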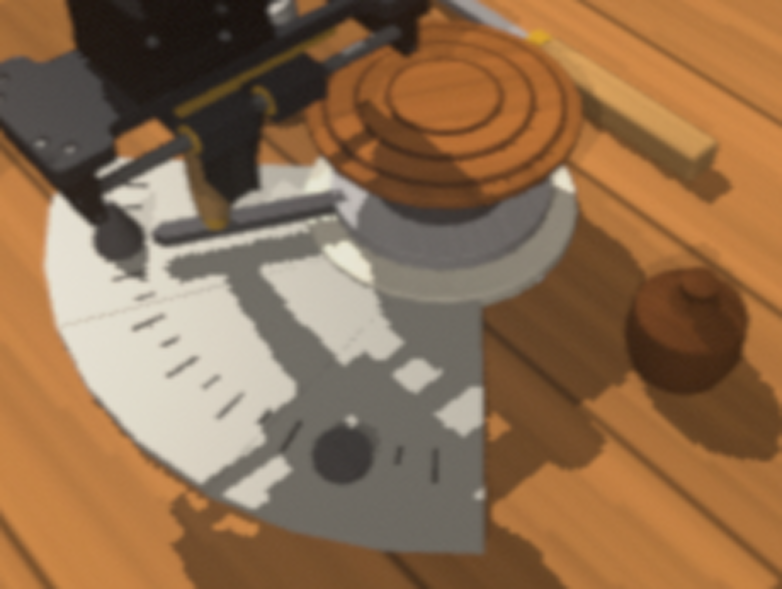

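The fingers sit behind the handle and the lever has moved. The pointer tip is now at about (160,236) in the crop, which is (247.1,246.1) in the side image. The bar points a little short of the cone at crop (118,240).

```bash
python3 - <<'E'
from h import *
a=imaging.get_calibration("side");c=np.array([.6092,-.0195])
t=plane(a,247.1,246.1,.025)[:2];d=t-c;print(t,np.hypot(*d),np.degrees(np.arctan2(d[1],-d[0])))
for y in(.0125,.0195,.0215):print(y,np.degrees(np.arcsin((y+.0205-c[1])/.122)))
E
```

```text
[0.47165345 0.0463878 ] 0.152513131742361 25.59543671274462
0.0125 25.488369320214012
0.0195 29.18984379771898
0.0215 30.27151780943394
```

Image and finger model agree (25.6° and 25.5°). The target needs about 9 mm more, after which I'll back off and rise.

```bash
python3 -m crank '[{"x":0.002,"y":0,"z":0,"turn":0},{"x":0.004,"y":0,"z":0,"turn":0},{"x":0.006,"y":0,"z":0,"turn":0},{"x":0.0075,"y":0,"z":0,"turn":0},{"x":0.0085,"y":0,"z":0,"turn":0},{"x":0.009,"y":0,"z":0,"turn":0},{"x":0.009,"y":0,"z":0,"turn":0},{"x":0.009,"y":0,"z":0,"turn":0}]'
python3 -m crank '[{"x":-0.01,"y":0,"z":0,"turn":0},{"x":-0.03,"y":0,"z":0,"turn":0},{"x":-0.05,"y":0,"z":0,"turn":0},{"x":-0.05,"y":0,"z":-0.04,"turn":0},{"x":-0.05,"y":0,"z":-0.09,"turn":0},{"x":-0.05,"y":0.04,"z":-0.14,"turn":0},{"x":-0.05,"y":0.09,"z":-0.19,"turn":0},{"x":-0.05,"y":0.14,"z":-0.22,"turn":0},{"x":-0.05,"y":0.16,"z":-0.22,"turn":0},{"x":-0.05,"y":0.16,"z":-0.22,"turn":0}]'
python3 - <<'E'
from h import *
im=imaging.read_camera("side")[:,:,::-1];cv2.imwrite("pics/side2.png",im)
s=imaging.read_camera("scene")[:,:,::-1]
cv2.imwrite("pics/side2c.png",cv2.resize(im[170:360,200:430],None,fx=3.4,fy=3.1,interpolation=cv2.INTER_CUBIC)[:600,:800])
cv2.imwrite("pics/scene2c.png",cv2.resize(s[165:305,180:380],None,fx=4,fy=4,interpolation=cv2.INTER_CUBIC))
E
```

```text
time_s: 4.15
tool_pos: [0.5001, 0.0195, 0.0969]
tool_rot: [179.7, 0.1, 89.9]
force: [7.1, -5.1, -4.4]
grip_width: 0.0006
grasp_force: 3.9
time_s: 5.4
tool_pos: [0.6585, -0.0281, 0.3154]
tool_rot: [-179.9, -0.1, 90.1]
force: [-1.1, -0.1, -0.1]
grip_width: 0.0002
grasp_force: 0.0
```

View pics/side2c.png

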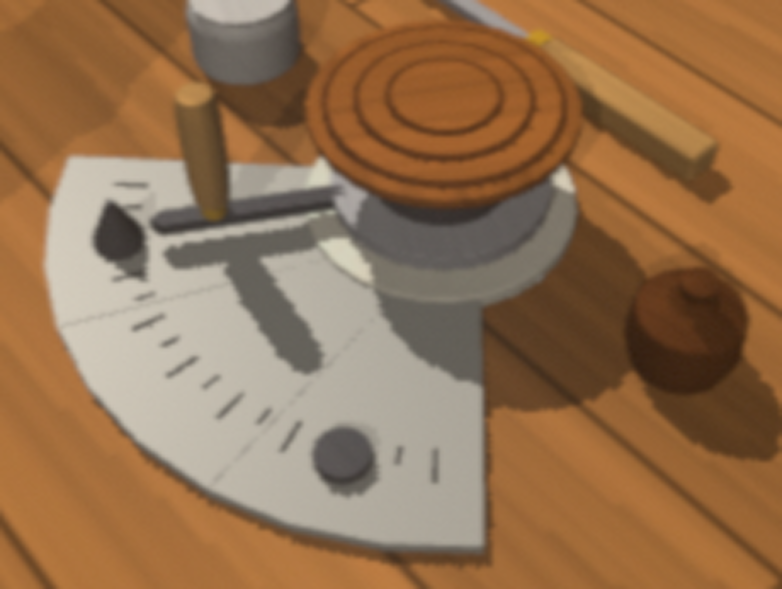

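View pics/scene2c.png

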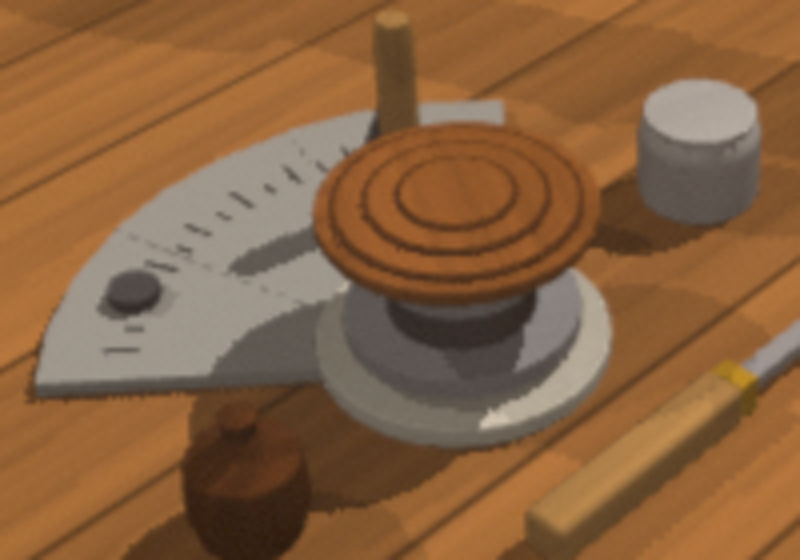

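In the new side crop the handle top is at (197,88) and the pointer tip at (157,224). In the scene crop the handle top is at (393,17). The tin, box and chisel look unmoved.

```bash
python3 - <<'E'
from h import *
a=imaging.get_calibration("side");b=imaging.get_calibration("scene");c=np.array([.6092,-.0195])
def ang(n,p):
    d=p[:2]-c;print(n,p.round(4),np.hypot(*d).round(4),np.degrees(np.arctan2(d[1],-d[0])).round(2))
ang("h side",plane(a,257.9,198.4,.125));ang("h scene",plane(b,278.25,169.25,.125));ang("tip",plane(a,246.2,242.3,.025))
ang("cone side",plane(a,232.4,235.5,.045));ang("cone scene",plane(b,276.5,188.2,.045))
# neck foot and cone foot centre
ang("neck",plane(a,200+213/3.4,170+217/3.1,.035));ang("cone mid",plane(a,200+118/3.4,170+240/3.1,.016))
E
```

```text
h side [0.5048 0.0423 0.125 ] 0.1213 30.65
h scene [0.5019 0.0406 0.125 ] 0.123 29.23
tip [0.4751 0.0546 0.025 ] 0.1532 28.92
cone side [0.4585 0.0677 0.045 ] 0.1741 30.07
cone scene [0.4591 0.068  0.045 ] 0.1737 30.24
neck [0.4963 0.0325 0.035 ] 0.1243 24.74
cone mid [0.4563 0.065  0.016 ] 0.1747 28.93
```

The lever is at about 29.3° and the cone at 30.2°. That is inside tolerance but worth refining with a wrist view from above, so I'll work out where to place the wrist camera.

```bash
python3 - <<'E'
from h import *
from scipy.spatial.transform import Rotation as R
w=imaging.get_calibration("wrist");print(w,env.get_obs()["tool_pos"])
M=R.from_euler('xyz',w["attitude"],degrees=True).as_matrix()
for n,p in dict(cone=(.459,.068,.045),tip=(.474,.057,.03),axis=(.609,-.0195,.099)).items():
    q=M.T@(np.array(p)-w["position"]);q=np.array([q[0],-q[1],-q[2]]);k=w["camera_matrix"]@q;print(n,k[:2]/k[2],q[2])
E
```

```text
{'camera_matrix': array([[290.69372767,   0.        , 319.06956207],
       [  0.        , 290.69372767, 197.38445883],
       [  0.        ,   0.        ,   1.        ]]), 'position': array([0.658924  , 0.04189859, 0.4586049 ]), 'attitude': array([-1.49305734e+01,  2.04121566e-01, -3.18089819e-03])} [ 0.65686542 -0.02850587  0.31550865]
cone [172.50531143  99.92864523] 0.39360461671879104
tip [189.31823469 108.82082744] 0.4108803870900754
axis [280.167519   170.69602612] 0.3634537843988972
```

```bash
python3 -m crank '[{"x":0.01,"y":-0.03,"z":0.01,"turn":0},{"x":0.03,"y":-0.07,"z":0.03,"turn":0},{"x":0.05,"y":-0.11,"z":0.05,"turn":0},{"x":0.07,"y":-0.14,"z":0.07,"turn":0},{"x":0.07,"y":-0.155,"z":0.075,"turn":0},{"x":0.07,"y":-0.155,"z":0.075,"turn":0},{"x":0.07,"y":-0.155,"z":0.075,"turn":0},{"x":0.07,"y":-0.155,"z":0.075,"turn":0}]'
python3 - <<'E'
from h import *
import json
w=imaging.get_calibration("wrist");json.dump({k:np.array(v).tolist() for k,v in w.items()},open("w1.json","w"))
im=imaging.read_camera("wrist")[:,:,::-1];cv2.imwrite("pics/wrist1.png",im)
E
```

```text
time_s: 6.5
tool_pos: [0.5036, 0.0406, 0.2419]
tool_rot: [180.0, -0.0, 90.0]
force: [0.0, -0.1, 0.5]
grip_width: 0.0006
grasp_force: 0.0
```

View pics/wrist1.png

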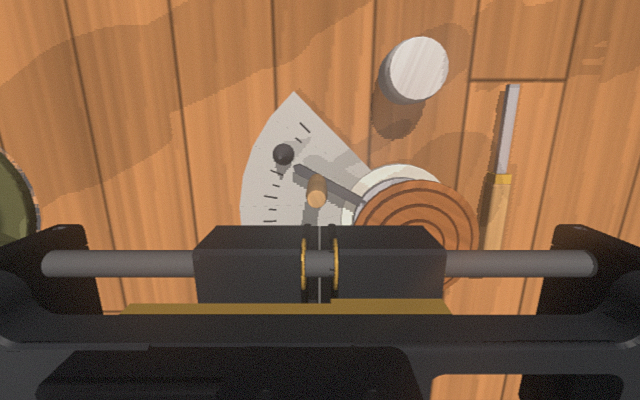

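The wrist view shows the cone at (284,154), the pointer tip at (296,167) and the bar running to (360,203), almost directly at the cone. One enlarged crop will give the bar edges.

```bash
python3 - <<'E'
import cv2
im=cv2.imread("pics/wrist1.png");cv2.imwrite("pics/wcrop.png",cv2.resize(im[135:215,265:371],None,fx=7.5,fy=7.5,interpolation=cv2.INTER_CUBIC))
E
```

```text
(no output)
```

View pics/wcrop.png

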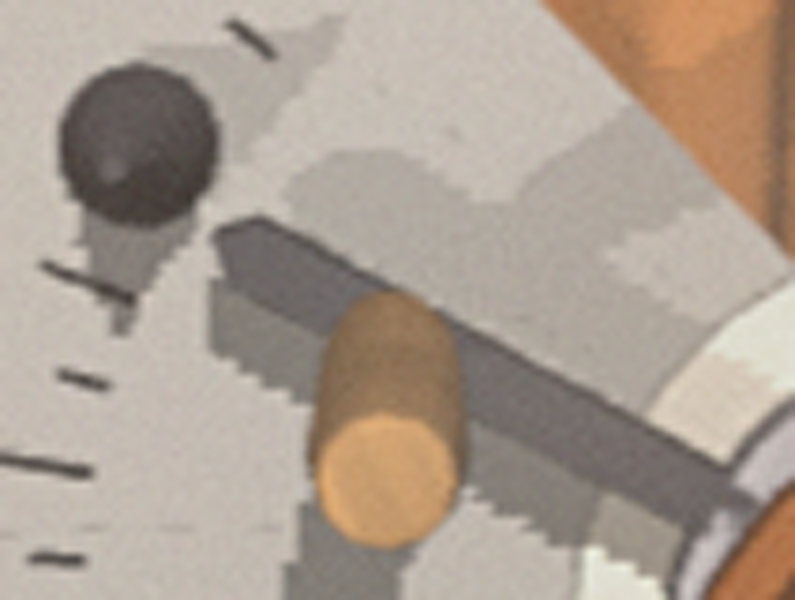

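```bash
python3 - <<'E'
from h import *
import json
w=json.load(open("w1.json"))
P=lambda x,y,z:plane(w,265+(x+.5)/7.5-.5,135+(y+.5)/7.5-.5,z)[:2]
cone=P(139,145,.010);ct=P(113,172,.045);h=P(388,482,.125);tip=P(219,231,.03)
print("cone",cone,"tip",ct,"handle",h,"ptr",tip)
c=np.array([.6092,-.0195])
for n,p in(("cone",cone),("conetip",ct),("handle",h),("ptr",tip)):
    d=p-c;print(n,np.hypot(*d).round(4),np.degrees(np.arctan2(d[1],-d[0])).round(2))
for n,A,B,z,s in(("up z20",(300,237),(690,445),.02,6),("up z30",(300,237),(690,445),.03,6),("low",(235,287),(680,522),.03,-6)):
    a=P(*A,z);b=P(*B,z);u=(a-b)/np.linalg.norm(a-b);nrm=np.array([u[1],-u[0]])
    print(n,"ang",np.degrees(np.arctan2(u[1],-u[0])).round(2),"cone off line mm",(nrm@(cone-a)*1e3+s).round(2),(nrm@(ct-a)*1e3+s).round(2),"axis",(nrm@(c-a)*1e3+s).round(2))
E
```

```text
cone [0.45904032 0.06878132] tip [0.45916328 0.0685595 ] handle [0.50259631 0.04028089] ptr [0.47413294 0.05701033]
cone 0.1742 30.45
conetip 0.174 30.41
handle 0.1222 29.28
ptr 0.1552 29.53
up z20 ang 28.47 cone off line mm 5.33 5.19 axis -0.7
up z30 ang 28.47 cone off line mm 3.72 3.59 axis -2.3
low ang 28.47 cone off line mm 4.16 4.02 axis -1.85
```

Cone at 30.4°, lever at about 29.2°: 3–4 mm short. I need finger y ≈ 0.0217, up from the 0.0195 reached before. I'll go back down behind the handle and nudge it.

```bash
python3 -m crank '[{"x":-0.03,"y":-0.005,"z":0,"turn":0},{"x":-0.061,"y":-0.005,"z":0,"turn":0},{"x":-0.061,"y":-0.005,"z":0,"turn":0},{"x":-0.061,"y":-0.005,"z":0.04,"turn":0},{"x":-0.061,"y":-0.005,"z":0.09,"turn":0},{"x":-0.061,"y":-0.005,"z":0.13,"turn":0},{"x":-0.061,"y":-0.005,"z":0.145,"turn":0},{"x":-0.05,"y":-0.005,"z":0.145,"turn":0},{"x":-0.036,"y":-0.005,"z":0.145,"turn":0},{"x":-0.026,"y":-0.005,"z":0.145,"turn":0},{"x":-0.024,"y":-0.005,"z":0.145,"turn":0},{"x":-0.024,"y":-0.005,"z":0.145,"turn":0}]'
python3 -m crank '[{"x":0.001,"y":0,"z":0,"turn":0},{"x":0.002,"y":0,"z":0,"turn":0},{"x":0.003,"y":0,"z":0,"turn":0},{"x":0.004,"y":0,"z":0,"turn":0},{"x":0.005,"y":0,"z":0,"turn":0},{"x":0.005,"y":0,"z":0,"turn":0},{"x":0.005,"y":0,"z":0,"turn":0}]'
```

```text
time_s: 8.05
tool_pos: [0.4982, 0.0171, 0.097]
tool_rot: [180.0, 0.0, 90.0]
force: [-0.8, 0.2, -0.4]
grip_width: 0.0007
grasp_force: 0.0
time_s: 8.93
tool_pos: [0.4987, 0.0216, 0.0968]
tool_rot: [179.9, 0.0, 90.0]
force: [3.5, -4.4, -1.5]
grip_width: 0.0004
grasp_force: 2.1
```

Finger is at 0.0216. Back off to the same wrist viewpoint and measure automatically.

```bash
python3 -m crank '[{"x":-0.01,"y":0,"z":0,"turn":0},{"x":-0.03,"y":0,"z":0,"turn":0},{"x":-0.042,"y":0,"z":0,"turn":0},{"x":-0.042,"y":0,"z":-0.04,"turn":0},{"x":-0.042,"y":0,"z":-0.09,"turn":0},{"x":-0.042,"y":0,"z":-0.14,"turn":0},{"x":-0.02,"y":0.003,"z":-0.145,"turn":0},{"x":0.019,"y":0.005,"z":-0.145,"turn":0},{"x":0.019,"y":0.005,"z":-0.145,"turn":0},{"x":0.019,"y":0.005,"z":-0.145,"turn":0},{"x":0.019,"y":0.005,"z":-0.145,"turn":0}]'
python3 - <<'E'
from h import *
import json
w=imaging.get_calibration("wrist");json.dump({k:np.array(v).tolist() for k,v in w.items()},open("w2.json","w"))
im=imaging.read_camera("wrist")[:,:,::-1];cv2.imwrite("pics/wrist2.png",im)
c=np.array([.6092,-.0195])
for f,wf in(("wrist1","w1.json"),("wrist2","w2.json")):
    im=cv2.imread(f"pics/{f}.png").astype(int);w=json.load(open(wf))
    sub=im[130:225,265:345];m=(((sub[:,:,2]-sub[:,:,0])>55)&(sub[:,:,2]>185)&(sub[:,:,1]<200)).astype(np.uint8)
    n,l,s,ce=cv2.connectedComponentsWithStats(m)
    for i in range(1,n):
        if s[i,4]>60:
            p=plane(w,ce[i,0]+265,ce[i,1]+130,.125)[:2]; d=p-c
            print(f,"blob",s[i],(ce[i]+[265,130]).round(1),np.hypot(*d).round(4),np.degrees(np.arctan2(d[1],-d[0])).round(2))
im=cv2.imread("pics/wrist2.png");cv2.imwrite("pics/wcrop2.png",cv2.resize(im[135:215,265:371],None,fx=7.5,fy=7.5,interpolation=cv2.INTER_CUBIC))
E
```

```text
time_s: 10.3
tool_pos: [0.5029, 0.0398, 0.2414]
tool_rot: [-180.0, 0.0, 89.9]
force: [-0.0, 0.3, 0.3]
grip_width: 0.0005
grasp_force: 0.0
wrist1 blob [ 43  60  17  17 233] [315.8 198.4] 0.1228 29.38
wrist2 blob [ 45  56  18  17 236] [318.9 194.1] 0.1228 31.15
```

View pics/wcrop2.png

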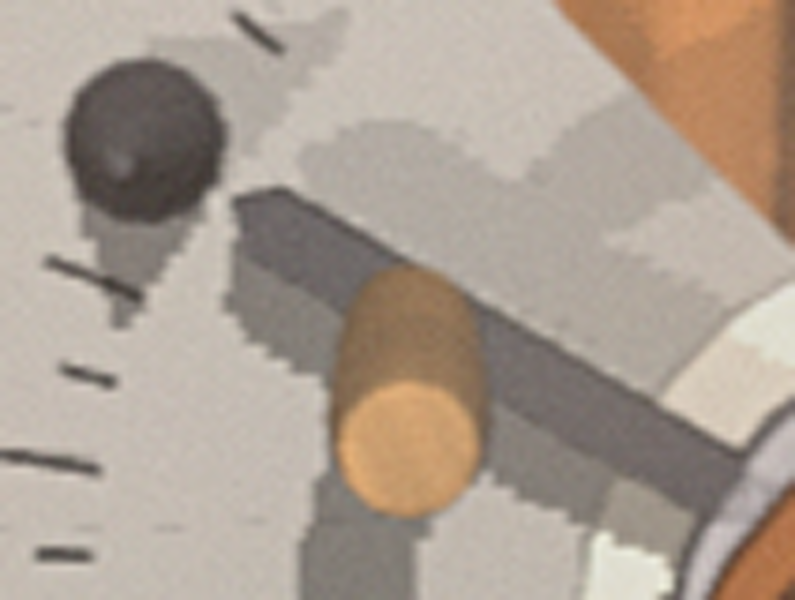

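The pointer tip is at (237,200) and the cone foot centre at (145,138) in the crop. The upper bar edge runs (285,188)→(660,392) and the lower edge (245,260)→(690,510).

```bash
python3 - <<'E'
from h import *
import json
w=json.load(open("w2.json"))
P=lambda x,y,z:plane(w,265+(x+.5)/7.5-.5,135+(y+.5)/7.5-.5,z)[:2]
cone=P(145,139,.010);ct=P(120,165,.045);h=P(408,449,.125);tip=P(237,200,.03)
c=np.array([.6092,-.0195])
for n,p in(("cone",cone),("conetip",ct),("handle",h),("ptr",tip)):
    d=p-c;print(n,p.round(4),np.hypot(*d).round(4),np.degrees(np.arctan2(d[1],-d[0])).round(2))
for n,A,B,z,s in(("up z20",(285,188),(660,392),.02,6),("low",(245,260),(690,510),.03,-6)):
    a=P(*A,z);b=P(*B,z);u=(a-b)/np.linalg.norm(a-b);nrm=np.array([u[1],-u[0]])
    print(n,"ang",np.degrees(np.arctan2(u[1],-u[0])).round(2),"cone off mm",(nrm@(cone-a)*1e3+s).round(2),(nrm@(ct-a)*1e3+s).round(2),"axis",(nrm@(c-a)*1e3+s).round(2))
E
```

```text
cone [0.4591 0.069 ] 0.1742 30.52
conetip [0.4594 0.0688] 0.1739 30.52
handle [0.5042 0.0437] 0.1226 31.05
ptr [0.4762 0.0613] 0.1556 31.27
up z20 ang 28.88 cone off mm 0.45 0.45 axis -4.52
low ang 29.95 cone off mm 0.15 0.15 axis -1.58
```

The handle and pointer put the line about 2 mm past the cone centre, and the bar edges put it about 0.3 mm short. Both are well within 5 mm, and the robot is clear of everything, so I'm handing in.

```bash
python3 -c "
from cell import env
print(env.sign_off())"
```

```text
the job is handed in; nothing more can be done
None
```

I pushed the lever around until its pointer lines up with the cone marker, within about 2 mm by the last wrist-camera measurement (5 mm allowed), and handed the job in at about 10.4 s; the sign-off returned no verdict.

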